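# Switch the push-to-turn signal selector to the green source

### The job

Switch the bench selector over to the green source: push its wheel down just far enough to free the latch, turn it the shorter way round to the green tag, and feel for the notch there so that the wheel rises fully again and latches; then let go. Work gently: do not press the wheel down to its bottom stop, do not force the latch sideways, do not turn the wheel the long way round, and leave the other things where they lie.

Things in the scene. Friction and masses are not known exactly. Their poses are not given: they have to be found in the camera images.
- unit: the selector: a fixed grey flat box 230 x 230 x 50 mm standing on the table; origin at the centre of its underside (table level), z up; the wheel's upright axis passes through the origin
- axis_point (a point): point on the wheel's axis at the height of the box's top face (50 mm above the table)
- dial (a joint): rotation of the wheel, rad, positive counter-clockwise from above; at 0 the pointer lies along the box's own +x. No end stops; the reading does not wrap (it starts near 3.14). The wheel: black disc, 112 mm diameter, 10 mm thick, top 74 mm above the table when risen, stays at the angle where it is left; turning it needs about 3 N at the spinner handle
- press (a joint): how far the wheel is pushed down, m: 0 = fully risen and latched, bottom stop at 0.010. A spring pushes it up with about 5 N at 0 plus 1 N per mm, damped (20 mm/s: 3 N). A hidden latch tooth then blocks turning beyond its notch's play; pushed down 4.5 mm or more the wheel turns freely. 5.5 to 7.5 mm is right for turning; from 9 mm on it counts as pressed to the bottom
- spinner_top (a point): centre of the top of the orange spinner handle, an upright post of 22 mm diameter, 36 mm tall, spinning freely on its own axis; it stands on the wheel 34 mm from the axis, on the pointer's line; top 110 mm above the table when risen. Held from above it can be led round in a circle without turning the hand
- pointer_tip (a point): point on the centre line of the white pointer blade (8 mm wide, 6 mm thick, sticks out from the wheel to 86 mm from the axis), 84 mm from the axis, 70 mm above the table when risen
- tag_green: green round tag, 28 mm diameter, 4 mm thick, stuck on the box's top 80 to 90 mm from the axis: the wanted source; origin at the centre of its underside. Its notch lies within the tag's breadth as seen from the axis but off its centre, 4 to 14 mm to one side or the other: find it by feel. The shorter way is at most about 2.6 rad
- tag_red: red tag of the same kind, another source
- tag_yellow: yellow tag of the same kind, another source
- tag_blue: blue tag of the same kind, another source
- ring: fixed notched ring hidden in the box, origin equal to the box's. Latch tooth 46 mm from the axis under the pointer. A notch at each tag (play 1 degree either way), a wide one (20 degrees) at the start; solid between. Let up between notches, the wheel stays 4.5 mm down, slides so under 10 N, springs up over a notch. Tooth force on the ring: under 25 N, and under 8 N while risen in a notch
- adapter_plug: brass and steel plug adapter, 20 mm diameter, 20 mm tall, on a far corner of the box's top; leave alone
- battery_box: clear little box 26 x 26 x 14 mm on the other far corner of the box's top; leave alone
- remote: black remote control 170 x 46 x 18 mm; leave alone
- disc_cases: two disc cases, 125 x 142 x 20 mm; leave alone
- power_brick: black power brick 105 x 48 x 30 mm; leave alone
- screwdriver: screwdriver; leave alone
- small_carton: yellow carton 90 x 130 x 60 mm; leave alone
- mug: white mug 80 mm wide, 90 mm tall; leave alone

How it is judged:
By the outcome, as a careful person would: the job done as asked, in the order asked, and still so for the second after the job is handed in, with the robot touching nothing.
It also fails if it takes over 64 s, if anything falls off the work surface, if the arm or the gripper's body presses on something with over 40 N, if the wrist force passes 120 N, or if a joint passes its speed limit or range.

### The arm

A 6-joint arm with a two-finger parallel gripper is mounted at the origin on the work surface. World frame = base frame: x ahead of the robot, y to its left, z up, the work surface at z = 0. Lengths are in m, angles in rad, forces in N, time in s.
With the tool pointing down it reaches from about 0.425 to 0.95 m from the base axis. Payload 3.5 kg.
Tool frame: the origin (TCP) lies at the very end of the fingers, on their centre line; the grasp point (between the pads) lies ctrl.grip_point_offset behind it (ctrl.grip_point_offset is the distance from the TCP to the grasp point, in m); z points along the fingers, y is the direction in which the jaws open and shut (so a half turn about z gives the same grasp; the last joint's range is limited). The gripper opens to 85 mm and grips with 20 to 120 N. Pads are 22 mm wide; open, the fingers measure 114 mm over their backs; the gripper's body (76 mm by 85 mm) begins 54 mm behind the grasp point. The pads swing forward as they close: fully open they stand 13 mm farther back than shut.
Start: joints at [1.08, 0.286, 1.577, -0, 1.279, -0.15], TCP at [0.226, 0.636, 0.208] pointing down, gripper open.
Joint ranges: [-2.77, 2.77], [-0.9, 2.22], [0.21, 2.48], [-1.53, 4.67], [0.24, 2.81], [-2.84, 2.84]. Speed limits (rad/s): [2.79, 2.79, 3.14, 3.14, 3.14, 3.14].

### API

Orientations are given as a unit quaternion [x, y, z, w].
In Python, from plant import ctrl gives the robot as it stands.
- The arm moves only by the tool servo_tool, never from a script. Its argument "increments" is a list of rows, each a list of 5 numbers: the opening, from 0 (shut) to 1 (fully open), then the shift along the world's x, y, z in units of 40 mm (1.0 is 40 mm), then the turn about the world's z in units of 5 degrees (1.0 is 5 degrees). A call has exactly 10 rows; each row is the pose to reach, as a shift and turn from the pose measured when the call began; what a row does not reach only later rows make up. A row lasts 1/12 s, in which the tool goes at most 41.7 mm and 7.16 degrees, less where a joint would pass 70% of its speed; a pose out of reach is approached as far as the arm can. A call with a gripper value outside its range is refused whole. The fingers move at their own pace and stop on an object; "grip_force" is the grip in N (left out, the last holds). Time passes only in rows, so rows that repeat a pose let the fingers close, or fill a call up. It gives the time, the measured TCP pose, the force and the opening at its end, in the units of the state.
- ctrl.get_state(): the state, without advancing time (a new reading comes with each control period).
- ctrl.read_camera(name): name is "side" or "top" or "wrist"; returns a dict with "frame" (400x640x3 uint8, red, green, blue), "K" (3x3 intrinsics, pixels), "extrinsics" (4x4, takes a point from camera to world coordinates). Camera axes: x right, y down, z forward; pixel columns grow to the right and rows downward; lengths in m; the calibration is good to about 2 mm. A picture is of the moment at which its call begins. There is no depth.
- ctrl.sign_off(): hands the job in, once; it reports no verdict.
Trained networks look in a picture, given as the dict that the camera call returned (one of the last four; its "shot" number tells which), for a name from the list of things; names that differ only in an ending like _2 or _b are one class to them, and where a whole thing is asked for, a point or a joint stands for the part that bears it (a point fixed in the world has none). Each returns a list of dicts, best first, with "conf" (0 to 1); they miss things now and then, are a little off and sometimes report something else, mostly with a low value. They report only what shows in the picture. A call takes as long as a camera call.
- ctrl.masks_of(picture, query): "region" (400x640 bool, what is visible of it) and "extent" ([left, top, right, bottom] in pixels, round what is visible of it).
- ctrl.landmark_of(picture, query): "centre" ([row, column] in pixels: a listed point, or the origin of a listed thing).
The state is a dict: "time": time; "qpos": joint angles; "dq": joint speeds; "joint_efforts": joint torques, N m; "eef_pos": TCP position; "tcp_rot": TCP orientation; "contact_force": force on the tool from outside, world axes, zero at the start; "wrist_torque": the same for the moment, N m; "opening": opening from 0.0 (shut) to 1.0 (fully open).
Only numpy, scipy, OpenCV 4.12 (cv2) and the standard library are available. Lean on these libraries where they do the work, as an engineer would, in place of code of your own. Each camera call takes 0.05 s, during which the arm holds its last target. There are 200 camera calls.

## Working session

There is one attempt and no reset: what is moved stays moved. The work goes in short steps, Python scripts to look and compute and a tool call to move; the robot and the scene stay as the last step left them, time stands still between calls to the robot, and variables do not carry over. Pictures are saved under pics/ and viewed, about 8 in all and at most 12, crops included, and the job is handed in when it is done.

Besides the shell and the picture viewer there is one more tool, called after "Request:" in YAML: its name, and indented under it one key for each argument. servo_tool: Moves the arm, as the interface text tells. Its arguments: {"type":"object","properties":{"increments":{"type":"array"},"grip_force":{"type":"number"}},"required":["increments"]}

```bash
mkdir -p pics; ls
cat > h.py <<'E'
import numpy as np, cv2
from plant import ctrl
def ray(p,rc,z):
    K=np.array(p["K"]);T=np.array(p["extrinsics"])
    d=T[:3,:3]@np.linalg.solve(K,[rc[1],rc[0],1.]);o=T[:3,3]
    return o+d*(z-o[2])/d[2]
def proj(p,X):
    K=np.array(p["K"]);T=np.linalg.inv(np.array(p["extrinsics"]))
    c=K@(T[:3,:3]@np.array(X)+T[:3,3]);return c[:2]/c[2]
def save(p,n): cv2.imwrite("pics/"+n,p["frame"][:,:,::-1])
Z=dict(unit=0,axis_point=.05,spinner_top=.11,pointer_tip=.07,tag_green=.05,tag_red=.05,tag_yellow=.05,tag_blue=.05,adapter_plug=.05,battery_box=.05)
def look(p,names=Z):
    for n in names:
        for r in ctrl.landmark_of(p,n)[:2]:
            print(n,round(r["conf"],2),np.round(r["centre"],1),np.round(ray(p,r["centre"],Z[n]),4))
E
python3 - <<'E'
from h import *
s=ctrl.get_state();print(s,ctrl.grip_point_offset)
for c in("top","side"):
    p=ctrl.read_camera(c);save(p,c+"0.png");print(c,np.round(p["extrinsics"],2).tolist());look(p)
E
```

```text
pics
{'time': 0.0, 'qpos': array([ 1.07998859e+00,  2.87178653e-01,  1.57816475e+00,  1.62617110e-05,
        1.27862096e+00, -1.50013660e-01]), 'dq': array([-0.00101049, -0.00059111, -0.0003737 ,  0.00264661, -0.0001831 ,
       -0.0003422 ]), 'joint_efforts': array([-1.44052261e-03, -4.05982769e+01, -2.92620581e+01, -2.77224490e-04,
        5.89808245e-03, -1.03628700e-06]), 'eef_pos': array([0.22524722, 0.63555517, 0.20694523]), 'tcp_rot': array([ 1.69575849e-01,  9.85516426e-01, -1.12305302e-03, -3.80880687e-04]), 'contact_force': array([0.17122659, 0.48704398, 0.11770903]), 'wrist_torque': array([-0.03599594, -0.03227867, -0.02540537]), 'opening': 0.9973125570733996} 0.0187
top [[0.02, -0.98, 0.18, 0.3], [-1.0, -0.02, 0.01, -0.02], [-0.01, -0.18, -0.98, 1.1], [0.0, 0.0, 0.0, 1.0]]
unit 0.76 [180.2 337.8] [ 0.5453 -0.0575  0.    ]
unit 0.74 [197.3 313.4] [0.4958 0.0094 0.    ]
axis_point 0.91 [178.3 339.3] [ 0.5394 -0.0599  0.05  ]
axis_point 0.4 [198.4 313.3] [0.484  0.0081 0.05  ]
spinner_top 0.49 [186.1 341.9] [ 0.5059 -0.0645  0.11  ]
pointer_tip 0.84 [210.4 344.5] [ 0.4505 -
[... 615 characters left out ...]
it 0.74 [239.  346.4] [ 0.5324 -0.0753  0.    ]
unit 0.72 [146.2 277.6] [0.4491 0.3992 0.    ]
axis_point 0.87 [222.3 346.5] [ 0.5361 -0.0592  0.05  ]
spinner_top 0.46 [211.6 337.3] [ 0.5046 -0.0681  0.11  ]
pointer_tip 0.8 [228.6 320.7] [ 0.4575 -0.0767  0.07  ]
tag_green 0.53 [200.  342.3] [0.5547 0.0254 0.05  ]
tag_red 0.56 [241.4 374.6] [ 0.5818 -0.1435  0.05  ]
tag_yellow 0.46 [249.2 352.6] [ 0.5187 -0.1503  0.05  ]
tag_blue 0.59 [211.8 323.3] [ 0.4886 -0.0028  0.05  ]
tag_blue 0.3 [237.7 348.1] [ 0.5212 -0.1113  0.05  ]
adapter_plug 0.47 [187.7 358.3] [0.6173 0.0601 0.05  ]
battery_box 0.67 [241.1 374.3] [ 0.5814 -0.1423  0.05  ]
battery_box 0.54 [233.  395.9] [ 0.6463 -0.1339  0.05  ]
```

Run:
```python
import cv2,numpy as np
a=cv2.imread("pics/top0.png")[100:250,220:460];b=cv2.imread("pics/side0.png")[120:320,220:460]
a=cv2.resize(a,None,fx=2.5,fy=2.5);a=cv2.copyMakeBorder(a,0,600-a.shape[0]-0,0,0,0) if a.shape[0]<600 else a
a=cv2.resize(cv2.imread("pics/top0.png")[100:250,220:460],(400,250));b=cv2.resize(b,(400,333))
cv2.imwrite("pics/m0.png",cv2.resize(cv2.vconcat([a,b]),None,fx=1,fy=1))
```

```text
(no output)
```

View pics/m0.png

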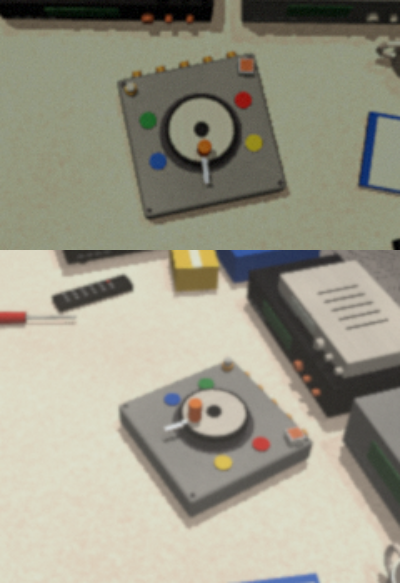

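View pics/side0.png

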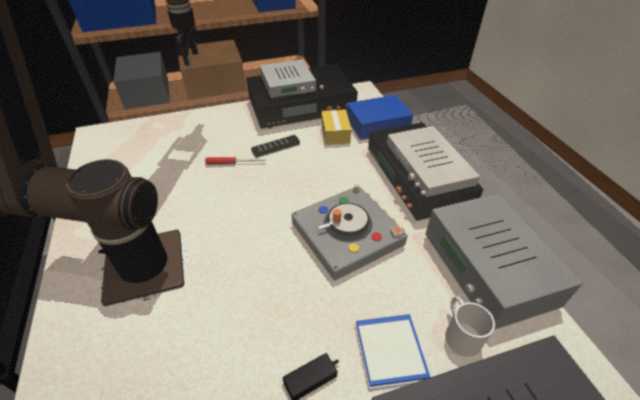

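The overview shows the pointer facing the robot (top crop, 205,165) and the green tag upper left at 148,120, so the shorter way is clockwise past blue, about 113°. Moving above the spinner.

Request:
servo_tool:
  increments:
    - [1,0.38,-0.92,0.1,0]
    - [1,0.76,-1.84,0.2,0]
    - [1,1.14,-2.76,0.3,0]
    - [1,1.52,-3.68,0.4,0]
    - [1,1.9,-4.6,0.5,0]
    - [1,2.28,-5.52,0.6,0]
    - [1,2.66,-6.44,0.7,0]
    - [1,3.04,-7.36,0.8,0]
    - [1,3.42,-8.28,0.9,0]
    - [1,3.8,-9.2,1.0,0]
  grip_force: 40

```text
time: 1.93
eef_pos: [0.3778, 0.2665, 0.2489]
tcp_rot: [0.169, 0.986, 0.0, 0.0]
contact_force: [0.7, -0.2, -0.1]
opening: 1.002
```

Request:
servo_tool:
  increments:
    - [1,0.36,-0.92,0,0]
    - [1,0.72,-1.84,0,0]
    - [1,1.08,-2.76,0,0]
    - [1,1.44,-3.68,0,0]
    - [1,1.8,-4.6,0,0]
    - [1,2.16,-5.52,0,0]
    - [1,2.5,-6.44,0,0]
    - [1,2.7,-7.3,0,0]
    - [1,2.8,-7.9,0,0]
    - [1,2.8,-7.9,0,0]

```text
time: 2.77
eef_pos: [0.4905, -0.0536, 0.249]
tcp_rot: [0.172, 0.985, -0.001, 0.001]
contact_force: [0.2, -0.9, 0.2]
opening: 1.001
```

Run:
```python
from h import *
for k in range(2):
    p=ctrl.read_camera("wrist")
    if k==0: save(p,"w0.png");print(np.round(p["extrinsics"],2).tolist())
    look(p)
```

```text
[[0.34, 0.91, 0.25, 0.43], [0.94, -0.33, -0.09, -0.03], [-0.0, 0.27, -0.96, 0.42], [0.0, 0.0, 0.0, 1.0]]
unit 0.72 [193.7 328.3] [ 0.5348 -0.0649  0.    ]
axis_point 0.66 [206.1 334. ] [ 0.5393 -0.0594  0.05  ]
spinner_top 0.94 [192.1 318.1] [ 0.5007 -0.0651  0.11  ]
spinner_top 0.67 [252.7 110.1] [ 0.4883 -0.3044  0.11  ]
pointer_tip 0.68 [145.6 299.5] [ 0.4525 -0.0708  0.07  ]
pointer_tip 0.66 [194.3 401.9] [0.5464 0.0222 0.07  ]
tag_green 0.88 [196.1 403.5] [0.5563 0.0265 0.05  ]
tag_red 0.81 [258.1 297.3] [ 0.5911 -0.129   0.05  ]
tag_yellow 0.58 [213.3 267.3] [ 0.5198 -0.1422  0.05  ]
tag_yellow 0.52 [136.4  36.4] [ 0.3385 -0.3626  0.05  ]
tag_blue 0.63 [151.4 371. ] [0.4894 0.0051 0.05  ]
adapter_plug 0.54 [226.5 434.2] [0.6087 0.0525 0.05  ]
battery_box 0.92 [295.3 307.9] [ 0.6484 -0.1356  0.05  ]
battery_box 0.42 [205.8 336.4] [ 0.54   -0.0564  0.05  ]
unit 0.88 [197.5 325.4] [ 0.5381 -0.0652  0.    ]
unit 0.16 [197.7 398.3] [0.5728 0.0324 0.    ]
axis_point 0.96 [206.7 329.1] [ 0.5374 -0.0601  0.05  ]
spinner_top 0.93 [194.6 313.1] [ 0.5009 -0.0659  0.11  ]
pointer_tip 0.85 [150.  295.2] [ 0.4549 -0.0723  0.07  ]
tag_green 0.96 [199.1 398.8] [0.5569 0.0254 0.05  ]
tag_red 0.54 [263.2 295.9] [ 0.5971 -0.1276  0.05  ]
tag_yellow 0.59 [215.  263.3] [ 0.5201 -0.1426  0.05  ]
tag_blue 0.57 [152.8 366.1] [0.488  0.0041 0.05  ]
tag_blue 0.36 [134.7  34.6] [ 0.3375 -0.359   0.05  ]
adapter_plug 0.71 [229.  430.8] [0.6093 0.0534 0.05  ]
battery_box 0.74 [295.6 305.7] [ 0.6476 -0.1325  0.05  ]
```

View pics/w0.png

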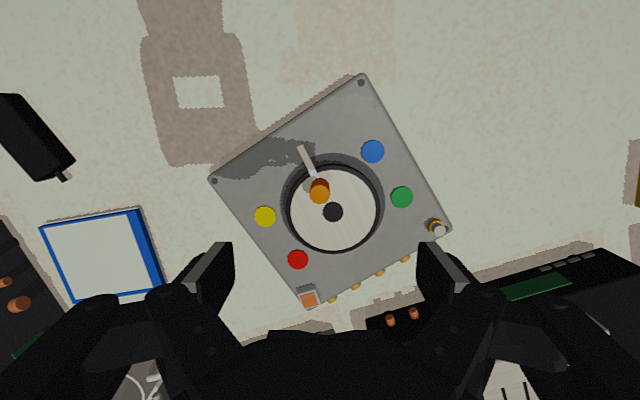

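Run:
```python
from h import *
s=ctrl.get_state();print(s["time"],s["eef_pos"],s["contact_force"],s["qpos"])
d=(np.array([.504,-.066,.13])-s["eef_pos"])/.04;print(d)
```

```text
3.8667 [ 0.48983648 -0.04959098  0.24882491] [-0.05453216  0.39328167  0.45766165] [-3.07695982e-01 -1.57294288e-01  1.96920107e+00  7.25383977e-04
  1.32886396e+00 -1.53824401e+00]
[ 0.35408796 -0.41022544 -2.97062287]
```

Request:
servo_tool:
  increments:
    - [1,0.1,-0.1,-0.5,0]
    - [1,0.2,-0.25,-1.1,0]
    - [1,0.3,-0.35,-1.7,0]
    - [1,0.35,-0.41,-2.2,0]
    - [1,0.35,-0.41,-2.6,0]
    - [1,0.35,-0.41,-2.85,0]
    - [1,0.35,-0.41,-2.97,0]
    - [1,0.35,-0.41,-2.97,0]
    - [1,0.35,-0.41,-2.97,0]
    - [1,0.35,-0.41,-2.97,0]

```text
time: 4.7
eef_pos: [0.5048, -0.0662, 0.1315]
tcp_rot: [0.169, 0.986, 0.0, 0.002]
contact_force: [-0.5, 0.8, -0.0]
opening: 1.001
```

Run:
```python
from h import *
p=ctrl.read_camera("wrist");save(p,"w1.png")
look(p,["spinner_top","axis_point","pointer_tip","tag_green"])
p=ctrl.read_camera("top");look(p,["spinner_top","axis_point","pointer_tip","tag_green"])
s=ctrl.get_state();print(s["time"],s["eef_pos"],s["contact_force"])
```

```text
spinner_top 0.64 [213.4 323.1] [ 0.5009 -0.0662  0.11  ]
pointer_tip 0.59 [138.5 296.2] [ 0.4521 -0.0702  0.07  ]
tag_green 0.75 [213.1 443.1] [0.5546 0.0239 0.05  ]
spinner_top 0.62 [153.9 297.5] [0.5875 0.0489 0.11  ]
tag_green 0.4 [155.4 294.8] [0.6006 0.0605 0.05  ]
5.2 [ 0.50383882 -0.06599066  0.13010896] [ 0.30648132 -0.41959244 -0.51205551]
```

View pics/w1.png

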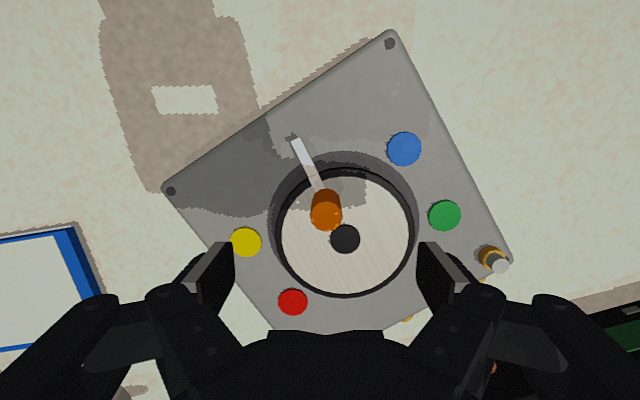

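Run:
```python
from h import *
p=ctrl.read_camera("wrist");f=p["frame"];hsv=cv2.cvtColor(f,cv2.COLOR_RGB2HSV)
def blob(m,near):
    n,l,st,c=cv2.connectedComponentsWithStats(m.astype(np.uint8)*255)
    i=l[near[1],near[0]];return l==i,c[i],st[i,4]
m,c,a=blob((hsv[...,0]>45)&(hsv[...,0]<85)&(hsv[...,1]>120),(445,215));g=ray(p,c[::-1],.054);print("green",a,g)
m,c,a=blob((hsv[...,0]>100)&(hsv[...,0]<125)&(hsv[...,1]>100),(404,149));print("blue",a,ray(p,c[::-1],.054))
m,c,a=blob((hsv[...,2]>150),(300,255))
cn=cv2.convexHull(max(cv2.findContours(m.astype(np.uint8),0,2)[0],key=len))[:,0]
P=np.array([ray(p,(v,u),.074)[:2] for u,v in cn])
A=np.c_[2*P,np.ones(len(P))];s=np.linalg.lstsq(A,(P**2).sum(1),rcond=None)[0]
print("disc",a,s[:2],np.sqrt(s[2]+s[0]**2+s[1]**2), "res",np.abs(np.hypot(*(P-s[:2]).T)-np.sqrt(s[2]+s[:2]@s[:2])).max())
# spinner orange
m,c,a=blob((hsv[...,0]<16)&(hsv[...,1]>150)&(hsv[...,2]>150),(326,217));print("orange",a,c,ray(p,c[::-1],.110))
# pointer
for u,v in((294,143),(314,178)): print("ptr",ray(p,(v,u),.073))
d=g[:2]-s[:2];print("green ang",np.degrees(np.arctan2(d[1],d[0])),np.hypot(*d))
```

```text
green 792 [0.55474314 0.02306419 0.054     ]
blue 942 [0.48895643 0.00591416 0.054     ]
disc 9187 [ 0.53779389 -0.06138352] 0.050116765541867524 res 0.000685256525517923
orange 642 [325.45950156 218.02180685] [ 0.50295761 -0.06539746  0.11      ]
ptr [ 0.45333942 -0.07210759  0.073     ]
ptr [ 0.48268377 -0.06729927  0.073     ]
green ang 78.65112162742535 0.08613183532499409
```

Request:
servo_tool:
  increments:
    - [1,0,0.01,-0.3,0]
    - [1,0,0.01,-0.7,0]
    - [1,0,0.01,-1.0,0]
    - [1,0,0.01,-1.2,0]
    - [1,0,0.01,-1.2,0]
    - [0.25,0,0.01,-1.2,0]
    - [0.25,0,0.01,-1.2,0]
    - [0.2,0,0.01,-1.2,0]
    - [0.2,0,0.01,-1.2,0]
    - [0.2,0,0.01,-1.2,0]

```text
time: 6.08
eef_pos: [0.5043, -0.0657, 0.0828]
tcp_rot: [0.169, 0.986, 0.0, 0.001]
contact_force: [-0.4, 0.4, 0.6]
opening: 0.298
```

Request:
servo_tool:
  increments:
    - [0.1,0,0,0,0]
    - [0.1,0,0,0,0]
    - [0.1,0,0,0,0]
    - [0.1,0,0,0,0]
    - [0.1,0,0,0,0]
    - [0.1,0,0,0,0]
    - [0.1,0,0,0,0]
    - [0.1,0,0,0,0]
    - [0.1,0,0,0,0]
    - [0.1,0,0,0,0]
  grip_force: 45

```text
time: 6.92
eef_pos: [0.5044, -0.0657, 0.083]
tcp_rot: [0.169, 0.986, 0.0, 0.001]
contact_force: [-1.1, 2.2, 2.8]
opening: 0.216
```

Run:
```python
from h import *
s=ctrl.get_state();print(s["time"],s["eef_pos"],s["contact_force"],s["opening"])
```

```text
6.9167 [ 0.50441093 -0.06567191  0.08297147] [-1.10261551  2.20644781  2.79235584] 0.21567726032777812
```

Request:
servo_tool:
  increments:
    - [0.1,0,0,-0.02,0]
    - [0.1,0,0,-0.05,0]
    - [0.1,0,0,-0.08,0]
    - [0.1,0,0,-0.1,0]
    - [0.1,0,0,-0.12,0]
    - [0.1,0,0,-0.14,0]
    - [0.1,0,0,-0.15,0]
    - [0.1,0,0,-0.16,0]
    - [0.1,0,0,-0.16,0]
    - [0.1,0,0,-0.16,0]

```text
time: 7.75
eef_pos: [0.5047, -0.0658, 0.0781]
tcp_rot: [0.169, 0.986, 0.0, 0.001]
contact_force: [-3.7, 2.5, 9.5]
opening: 0.214
```

Request:
servo_tool:
  increments:
    - [0.1,0,0,0,0]
    - [0.1,0,0,0,0]
    - [0.1,0,0,0,0]
    - [0.1,0,0,0,0]
    - [0.1,0,0,0,0]
    - [0.1,0,0,0,0]
    - [0.1,0,0,0,0]
    - [0.1,0,0,0,0]
    - [0.1,0,0,0,0]
    - [0.1,0,0,0,0]

```text
time: 8.58
eef_pos: [0.5047, -0.0658, 0.0793]
tcp_rot: [0.169, 0.986, 0.0, 0.001]
contact_force: [-4.4, 1.8, 10.6]
opening: 0.216
```

Request:
servo_tool:
  increments:
    - [0.1,0,0,-0.03,0]
    - [0.1,-0.005,0,-0.04,0]
    - [0.1,-0.005,0,-0.05,0]
    - [0.1,-0.01,0,-0.06,0]
    - [0.1,-0.01,0,-0.07,0]
    - [0.1,-0.01,0,-0.08,0]
    - [0.1,-0.01,0,-0.09,0]
    - [0.1,-0.01,0,-0.1,0]
    - [0.1,-0.01,0,-0.1,0]
    - [0.1,-0.01,0,-0.1,0]

```text
time: 9.42
eef_pos: [0.5047, -0.066, 0.0771]
tcp_rot: [0.169, 0.986, 0.0, 0.001]
contact_force: [-4.0, 2.6, 10.4]
opening: 0.212
```

Run:
```python
from h import *
s=ctrl.get_state();print(s["time"],s["eef_pos"],s["contact_force"],s["opening"])
c=np.array([.5378,-.0612]);e=s["eef_pos"][:2];d=e-c
a0=np.degrees(np.arctan2(d[1],d[0]))%360;r=np.hypot(*d);print(a0,r)
for a in (170,150,130,110,92):
    print(a,[np.round((c+.034*np.array([np.cos(np.radians(t)),np.sin(np.radians(t))])-e)/.04,3).tolist() for t in np.arange(a,a+20,2)[::-1]])
```

```text
9.4167 [ 0.50468955 -0.06596198  0.07705823] [-3.97512494  2.64499964 10.36509543] 0.21241971026196033
188.18422139534886 0.03345113867846828
170 [[-0.014, 0.001], [-0.018, 0.03], [-0.02, 0.06], [-0.022, 0.089], [-0.022, 0.119], [-0.022, 0.149], [-0.02, 0.178], [-0.018, 0.208], [-0.014, 0.237], [-0.009, 0.267]]
150 [[-0.004, 0.296], [0.003, 0.325], [0.011, 0.353], [0.019, 0.382], [0.029, 0.41], [0.04, 0.437], [0.051, 0.465], [0.064, 0.492], [0.077, 0.518], [0.092, 0.544]]
130 [[0.107, 0.569], [0.123, 0.594], [0.14, 0.619], [0.158, 0.642], [0.177, 0.665], [0.196, 0.688], [0.216, 0.71], [0.237, 0.73], [0.259, 0.751], [0.281, 0.77]]
110 [[0.304, 0.789], [0.328, 0.807], [0.352, 0.824], [0.377, 0.84], [0.403, 0.855], [0.429, 0.87], [0.455, 0.883], [0.482, 0.896], [0.509, 0.907], [0.537, 0.918]]
92 [[0.537, 0.918], [0.565, 0.927], [0.593, 0.936], [0.622, 0.944], [0.651, 0.95], [0.68, 0.956], [0.709, 0.961], [0.739, 0.964], [0.768, 0.967], [0.798, 0.969]]
```

Run:
```python
from h import *
p=ctrl.read_camera("side");save(p,"s1.png")
w=ctrl.read_camera("wrist");save(w,"w2.png")
a=cv2.imread("pics/side0.png")[170:280,280:420];b=cv2.imread("pics/s1.png")[170:280,280:420]
t=cv2.hconcat([cv2.resize(x,(400,314),interpolation=2) for x in(a,b)])
u=cv2.resize(cv2.imread("pics/w2.png")[60:340,140:540],(400,280))
cv2.imwrite("pics/c1.png",cv2.vconcat([t,cv2.hconcat([u,u*0])]))
```

```text
(no output)
```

View pics/c1.png

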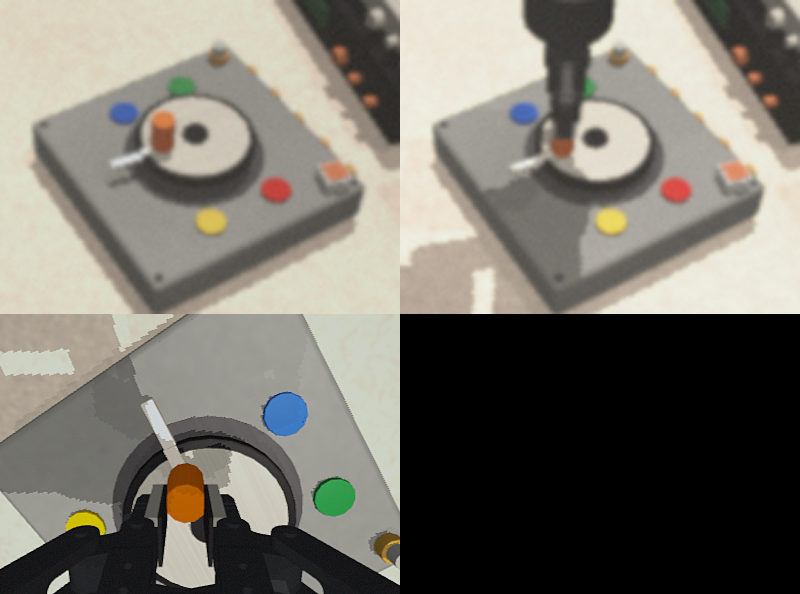

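The handle is held and the disc sits lower: hub row about 132 before, 137 after in the zoomed crop. Measuring the depth sub-pixel.

```bash
cat > depth.py <<'E'
from h import *
def depth(p):
    a=cv2.imread("pics/side0.png",0).astype(np.float32);b=cv2.cvtColor(p["frame"],cv2.COLOR_RGB2GRAY).astype(np.float32)
    def hub(g):
        T=lambda i:(255-i)
        best=None
        y0,x0=[int(round(v)) for v in (216,348)]
        w=g[y0-7:y0+9,x0-8:x0+9]; m=np.clip(170-w,0,None)
        ys,xs=np.mgrid[y0-7:y0+9,x0-8:x0+9]; 
        n,l,st,c=cv2.connectedComponentsWithStats((w<140).astype(np.uint8))
        k=1+np.argmin([np.hypot(*(c[i]-[8,8]))+(st[i,4]<6)*9 for i in range(1,n)])
        mm=m*cv2.dilate((l==k).astype(np.uint8),np.ones((3,3)))
        return (mm*ys).sum()/mm.sum(),(mm*xs).sum()/mm.sum()
    h0,h1=hub(a),hub(b)
    k=(proj(p,(.5378,-.0612,.064))-proj(p,(.5378,-.0612,.074)))[1]/10
    return (h1[0]-h0[0])/k,h0,h1,k
E
python3 - <<'E'
from depth import *
p=ctrl.read_camera("side");print(depth(p),proj(p,(.5378,-.0612,.074)),proj(p,(.5378,-.0612,.076)))
s=ctrl.get_state();print(s["time"],s["eef_pos"],s["contact_force"])
E
```

```text
(np.float64(5.5987104664398695), (np.float64(216.4407505608811), np.float64(347.9078115439527)), (np.float64(217.88343253968253), np.float64(347.9012896825397)), np.float64(0.25768111915221253)) [347.82118712 216.5639813 ] [347.85948445 216.04437941]
9.5667 [ 0.50468464 -0.06593098  0.07705078] [-3.66585981  2.9011906  10.97433235]
```

Request:
servo_tool:
  increments:
    - [0.1,-0.015,0.015,-0.05,0]
    - [0.1,-0.018,0.03,-0.05,0]
    - [0.1,-0.02,0.06,-0.05,0]
    - [0.1,-0.022,0.089,-0.05,0]
    - [0.1,-0.022,0.119,-0.05,0]
    - [0.1,-0.022,0.149,-0.05,0]
    - [0.1,-0.02,0.178,-0.05,0]
    - [0.1,-0.018,0.208,-0.05,0]
    - [0.1,-0.014,0.237,-0.05,0]
    - [0.1,-0.009,0.267,-0.05,0]

```text
time: 10.4
eef_pos: [0.5048, -0.0574, 0.0771]
tcp_rot: [0.168, 0.986, -0.002, 0.001]
contact_force: [-5.5, -3.0, 10.6]
opening: 0.217
```

```bash
cat > nx.py <<'E'
from h import *
import sys
s=ctrl.get_state();e=s["eef_pos"];print(s["time"],np.round(e,5),np.round(s["contact_force"],1),round(s["opening"],3))
c=np.array([.5378,-.0612]);d=e[:2]-c;a0=np.degrees(np.arctan2(d[1],d[0]))%360;print("ang",a0,"r",np.hypot(*d),"depth",(.083-e[2])*1e3)
if len(sys.argv)>1:
    a1=float(sys.argv[1])
    print([np.round((c+.034*np.array([np.cos(np.radians(t)),np.sin(np.radians(t))])-e[:2])/.04,3).tolist() for t in np.linspace(a0,a1,11)[1:]])
E
python3 nx.py 140
```

```text
10.4 [ 0.50481 -0.05736  0.07714] [-5.5 -3.  10.6] 0.217
ang 173.35889251208968 r 0.03321632268868443 depth 5.856441839930102
[[-0.012, 0.051], [-0.002, 0.1], [0.01, 0.147], [0.026, 0.194], [0.044, 0.24], [0.065, 0.285], [0.089, 0.329], [0.115, 0.371], [0.143, 0.412], [0.174, 0.45]]
```

Request:
servo_tool:
  increments:
    - [0.1,-0.012,0.05,-0.055,0]
    - [0.1,-0.002,0.1,-0.055,0]
    - [0.1,0.01,0.147,-0.055,0]
    - [0.1,0.026,0.194,-0.055,0]
    - [0.1,0.044,0.24,-0.055,0]
    - [0.1,0.065,0.285,-0.055,0]
    - [0.1,0.089,0.329,-0.055,0]
    - [0.1,0.115,0.371,-0.055,0]
    - [0.1,0.143,0.412,-0.055,0]
    - [0.1,0.174,0.45,-0.055,0]

```text
time: 11.23
eef_pos: [0.5119, -0.0405, 0.0768]
tcp_rot: [0.168, 0.986, -0.004, 0.001]
contact_force: [-4.9, -0.9, 11.5]
opening: 0.217
```

```bash
python3 nx.py 113
```

```text
11.2333 [ 0.51191 -0.04047  0.07678] [-4.9 -0.9 11.5] 0.217
ang 141.32331157926004 r 0.03316944762486006 depth 6.215340883682641
[[0.011, 0.045], [0.039, 0.076], [0.07, 0.105], [0.101, 0.133], [0.134, 0.159], [0.168, 0.184], [0.203, 0.207], [0.24, 0.228], [0.277, 0.247], [0.315, 0.264]]
```

Request:
servo_tool:
  increments:
    - [0.1,0.015,0.04,-0.055,0]
    - [0.1,0.042,0.07,-0.055,0]
    - [0.1,0.072,0.1,-0.055,0]
    - [0.1,0.104,0.128,-0.055,0]
    - [0.1,0.137,0.154,-0.055,0]
    - [0.1,0.171,0.179,-0.055,0]
    - [0.1,0.206,0.202,-0.055,0]
    - [0.1,0.242,0.223,-0.055,0]
    - [0.1,0.278,0.242,-0.055,0]
    - [0.1,0.317,0.259,-0.055,0]

```text
time: 12.07
eef_pos: [0.525, -0.0305, 0.0765]
tcp_rot: [0.168, 0.986, -0.004, 0.001]
contact_force: [-4.6, 2.1, 11.2]
opening: 0.218
```

```bash
python3 nx.py 96;  python3 - <<'E'
from h import *
p=ctrl.read_camera("wrist");save(p,"w3.png")
E
```

```text
12.0667 [ 0.52502 -0.03047  0.07646] [-4.6  2.1 11.2] 0.218
ang 112.57877252062518 r 0.03328526108562873 depth 6.542594391659634
[[0.016, 0.026], [0.039, 0.034], [0.062, 0.042], [0.086, 0.049], [0.11, 0.055], [0.134, 0.061], [0.158, 0.066], [0.182, 0.07], [0.206, 0.074], [0.231, 0.077]]
```

View pics/w3.png

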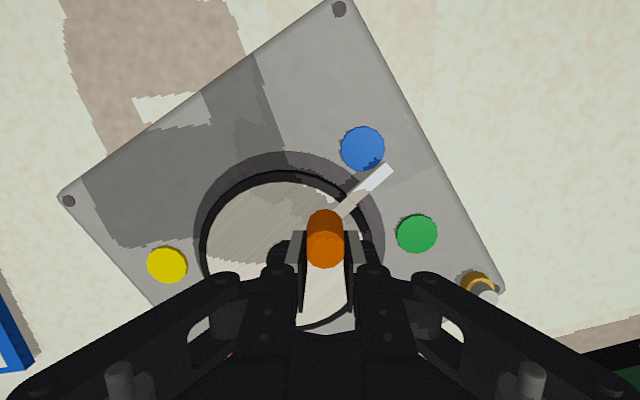

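Request:
servo_tool:
  increments:
    - [0.1,0.02,0.015,-0.045,0]
    - [0.1,0.042,0.025,-0.045,0]
    - [0.1,0.065,0.034,-0.045,0]
    - [0.1,0.088,0.042,-0.045,0]
    - [0.1,0.112,0.049,-0.045,0]
    - [0.1,0.136,0.056,-0.045,0]
    - [0.1,0.16,0.061,-0.045,0]
    - [0.1,0.184,0.066,-0.045,0]
    - [0.1,0.208,0.07,-0.045,0]
    - [0.1,0.232,0.074,-0.045,0]

```text
time: 12.95
eef_pos: [0.5357, -0.0277, 0.0768]
tcp_rot: [0.168, 0.986, -0.004, 0.002]
contact_force: [-4.3, 1.4, 11.1]
opening: 0.216
```

```bash
cat > pa.py <<'E'
from h import *
def pang(p,z,near):
    f=p["frame"];hsv=cv2.cvtColor(f,cv2.COLOR_RGB2HSV)
    r=ctrl.landmark_of(p,"pointer_tip");print([(round(x["conf"],2),np.round(x["centre"],1).tolist()) for x in r[:2]])
    c=np.array([.5378,-.0612])
    for x in r[:2]:
        d=ray(p,x["centre"],z)[:2]-c;print("ptr ang",np.degrees(np.arctan2(d[1],d[0])),np.hypot(*d))
E
python3 nx.py 92;  python3 - <<'E'
from pa import *
p=ctrl.read_camera("wrist");save(p,"w4.png");pang(p,.0635,0);np.save("w4.npy",np.r_[np.array(p["K"]).ravel(),np.array(p["extrinsics"]).ravel()])
f=p["frame"];hsv=cv2.cvtColor(f,cv2.COLOR_RGB2HSV);m=(hsv[...,0]>45)&(hsv[...,0]<85)&(hsv[...,1]>120);m=m.astype(np.uint8)
n,l,st,c=cv2.connectedComponentsWithStats(m);i=1+np.argmax(st[1:,4]);d=ray(p,c[i][::-1],.054)[:2]-[.5378,-.0612];print("green",c[i],st[i],np.degrees(np.arctan2(d[1],d[0])),np.hypot(*d))
E
```

```text
12.95 [ 0.53568 -0.02773  0.07682] [-4.3  1.4 11.1] 0.216
ang 93.61975930399882 r 0.033532108160127284 depth 6.177712684913808
[[0.002, 0.012], [0.004, 0.012], [0.006, 0.012], [0.009, 0.012], [0.011, 0.012], [0.014, 0.012], [0.016, 0.013], [0.018, 0.013], [0.021, 0.013], [0.023, 0.013]]
[(0.75, [189.9, 400.0]), (0.7, [210.2, 289.4])]
ptr ang 95.18933988198673 0.08396745463564081
ptr ang 139.03257404792097 0.02320448444311532
green [407.87713841 220.0777605 ] [ 388  201   41   40 1286] 78.51620797502407 0.08612210369772093
```

Request:
servo_tool:
  increments:
    - [0.1,0.012,0.002,-0.04,0]
    - [0.1,0.025,0.002,-0.04,0]
    - [0.1,0.037,0.002,-0.04,0]
    - [0.1,0.05,0.002,-0.04,0]
    - [0.1,0.06,0.002,-0.04,0]
    - [0.1,0.06,0.002,-0.03,0]
    - [0.1,0.06,0.002,-0.02,0]
    - [0.1,0.06,0.002,0.0,0]
    - [0.1,0.06,0.002,0.02,0]
    - [0.1,0.06,0.002,0.03,0]

```text
time: 13.88
eef_pos: [0.5391, -0.0277, 0.0787]
tcp_rot: [0.168, 0.986, -0.004, 0.003]
contact_force: [0.2, 1.8, 3.0]
opening: 0.217
```

Request:
servo_tool:
  increments:
    - [0.1,0,0,0.01,0]
    - [0.1,0,0,0.01,0]
    - [0.1,0,0,0.01,0]
    - [0.1,0,0,0.01,0]
    - [0.1,0,0,0.01,0]
    - [0.1,0,0,0.01,0]
    - [0.1,0,0,0.01,0]
    - [0.1,0,0,0.01,0]
    - [0.1,0,0,0.01,0]
    - [0.1,0,0,0.01,0]

```text
time: 14.72
eef_pos: [0.539, -0.0276, 0.0788]
tcp_rot: [0.168, 0.986, -0.004, 0.003]
contact_force: [1.0, 1.9, -1.0]
opening: 0.218
```

```bash
python3 nx.py;  python3 - <<'E'
from pa import *
p=ctrl.read_camera("wrist");pang(p,.0655,0)
E
```

```text
14.7167 [ 0.53904 -0.02762  0.07882] [ 1.   1.9 -1. ] 0.218
ang 87.88443482934215 r 0.03359797965999962 depth 4.1751397021330545
[(0.8, [200.5, 402.8])]
ptr ang 88.02108435195622 0.08361906689694536
```

Request:
servo_tool:
  increments:
    - [0.1,0.004,0,0.01,0]
    - [0.1,0.008,0,0.01,0]
    - [0.1,0.012,0,0.01,0]
    - [0.1,0.016,0,0.01,0]
    - [0.1,0.02,0,0.01,0]
    - [0.1,0.02,0,0.01,0]
    - [0.1,0.02,0,0.01,0]
    - [0.1,0.02,0,0.01,0]
    - [0.1,0.02,0,0.01,0]
    - [0.1,0.02,0,0.01,0]

```text
time: 15.65
eef_pos: [0.5393, -0.0276, 0.0789]
tcp_rot: [0.168, 0.986, -0.004, 0.003]
contact_force: [-2.2, 0.5, -2.4]
opening: 0.212
```

Request:
servo_tool:
  increments:
    - [0.1,0.01,0,0.0,0]
    - [0.1,0.02,0,0.0,0]
    - [0.1,0.025,0,0.0,0]
    - [0.1,0.03,0,0.0,0]
    - [0.1,0.035,0,0.0,0]
    - [0.1,0.035,0,0.0,0]
    - [0.1,0.035,0,0.0,0]
    - [0.1,0.035,0,0.0,0]
    - [0.1,0.035,0,0.0,0]
    - [0.1,0.035,0,0.0,0]

```text
time: 16.48
eef_pos: [0.5397, -0.0276, 0.0788]
tcp_rot: [0.168, 0.986, -0.004, 0.001]
contact_force: [-5.3, 0.6, 1.8]
opening: 0.213
```

Request:
servo_tool:
  increments:
    - [0.1,0.03,0,0.0,0]
    - [0.1,0.035,0,0.0,0]
    - [0.1,0.04,0,0.0,0]
    - [0.1,0.045,0,0.0,0]
    - [0.1,0.045,0,0.0,0]
    - [0.1,0.045,0,0.0,0]
    - [0.1,0.045,0,0.0,0]
    - [0.1,0.045,0,0.0,0]
    - [0.1,0.045,0,0.0,0]
    - [0.1,0.045,0,0.0,0]

```text
time: 17.32
eef_pos: [0.5398, -0.0275, 0.0787]
tcp_rot: [0.167, 0.986, -0.004, -0.001]
contact_force: [-6.8, 0.7, 2.7]
opening: 0.215
```

```bash
python3 nx.py;  python3 - <<'E'
from pa import *
for k in range(2):
    p=ctrl.read_camera("wrist");pang(p,.0655,0)
save(p,"w5.png")
E
```

```text
17.3167 [ 0.53985 -0.02754  0.07871] [-6.8  0.7  2.7] 0.215
ang 86.5205683903283 r 0.03372325854892937 depth 4.287560991695901
[(0.82, [197.0, 404.4])]
ptr ang 88.91301680013953 0.08516855618599455
[]
```

View pics/w5.png

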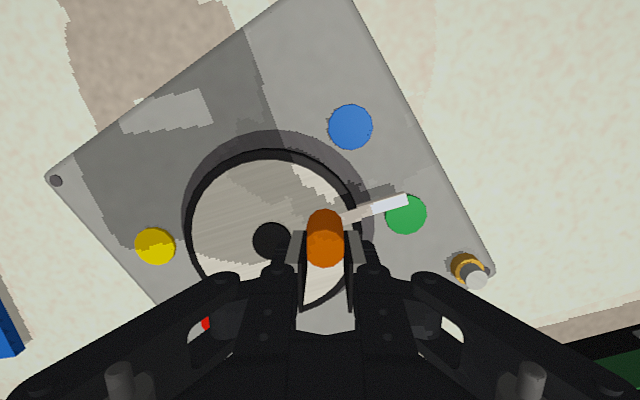

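Request:
servo_tool:
  increments:
    - [0.1,0.02,0,-0.03,0]
    - [0.1,0.02,0,-0.055,0]
    - [0.1,0.02,0,-0.055,0]
    - [0.1,0.02,0,-0.055,0]
    - [0.1,0.02,0,-0.05,0]
    - [0.1,0.02,0,-0.03,0]
    - [0.1,0.015,0,0.0,0]
    - [0.1,0.015,0,0.02,0]
    - [0.1,0.015,0,0.02,0]
    - [0.1,0.015,0,0.02,0]

```text
time: 18.35
eef_pos: [0.5411, -0.0276, 0.079]
tcp_rot: [0.168, 0.986, -0.004, -0.0]
contact_force: [2.9, 1.1, -6.1]
opening: 0.214
```

```bash
python3 nx.py;  python3 - <<'E'
from pa import *
p=ctrl.read_camera("wrist");pang(p,.0655,0);print(ctrl.get_state()["joint_efforts"])
E
```

```text
18.35 [ 0.5411  -0.02757  0.07904] [ 2.9  1.1 -6.1] 0.214
ang 84.40170173508659 r 0.03379380417233736 depth 3.958553459128211
[(0.67, [206.9, 401.4])]
ptr ang 84.00049010901193 0.0821901548021738
[-5.05515877e-01 -3.42304230e+01 -2.65918386e+01 -4.18105368e-01
  8.74801464e-01 -1.37791427e-03]
```

Request:
servo_tool:
  increments:
    - [0.1,0.0,0,-0.03,0]
    - [0.1,0.01,0,-0.06,0]
    - [0.1,0.02,0,-0.06,0]
    - [0.1,0.03,0,-0.06,0]
    - [0.1,0.03,0,-0.05,0]
    - [0.1,0.025,0,-0.03,0]
    - [0.1,0.02,0,0.0,0]
    - [0.1,0.02,0,0.015,0]
    - [0.1,0.02,0,0.015,0]
    - [0.1,0.02,0,0.015,0]

```text
time: 19.28
eef_pos: [0.5415, -0.0276, 0.079]
tcp_rot: [0.168, 0.986, -0.004, -0.001]
contact_force: [0.5, 0.5, -4.5]
opening: 0.214
```

Request:
servo_tool:
  increments:
    - [0.1,0.0,0,-0.03,0]
    - [0.1,0.015,0,-0.06,0]
    - [0.1,0.03,0,-0.06,0]
    - [0.1,0.04,0,-0.06,0]
    - [0.1,0.04,0,-0.05,0]
    - [0.1,0.035,0,-0.03,0]
    - [0.1,0.03,0,0.0,0]
    - [0.1,0.03,0,0.015,0]
    - [0.1,0.03,0,0.015,0]
    - [0.1,0.03,0,0.015,0]

```text
time: 20.12
eef_pos: [0.5427, -0.0276, 0.079]
tcp_rot: [0.168, 0.986, -0.004, -0.001]
contact_force: [1.1, -0.5, -4.2]
opening: 0.213
```

Request:
servo_tool:
  increments:
    - [0.1,0.0,0,-0.03,0]
    - [0.1,0.015,0,-0.06,0]
    - [0.1,0.03,0,-0.06,0]
    - [0.1,0.04,0,-0.06,0]
    - [0.1,0.04,0,-0.05,0]
    - [0.1,0.035,0,-0.03,0]
    - [0.1,0.03,0,0.0,0]
    - [0.1,0.03,0,0.015,0]
    - [0.1,0.03,0,0.015,0]
    - [0.1,0.03,0,0.015,0]

```text
time: 20.95
eef_pos: [0.5438, -0.0277, 0.079]
tcp_rot: [0.168, 0.986, -0.004, -0.001]
contact_force: [0.8, -0.4, -3.5]
opening: 0.218
```

```bash
cat > pm.py <<'E'
from h import *
import sys
# pointer angle from white blade's pixels + green tag angle, wrist camera
def meas(z):
    p=ctrl.read_camera("wrist");f=p["frame"].astype(int);hsv=cv2.cvtColor(p["frame"],cv2.COLOR_RGB2HSV)
    C=np.array([.5378,-.0612]);vv,uu=np.mgrid[0:400,0:640]
    K=np.array(p["K"]);T=np.array(p["extrinsics"]);D=np.einsum('ij,jkl->ikl',T[:3,:3]@np.linalg.inv(K),np.array([uu,vv,np.ones_like(uu)]))
    s=(z-T[2,3])/D[2];X=T[0,3]+D[0]*s-C[0];Y=T[1,3]+D[1]*s-C[1]
    R=np.hypot(X,Y);A=np.degrees(np.arctan2(Y,X))
    m=(R>.066)&(R<.084)&(A>60)&(A<105)&(hsv[...,1]<40)&(hsv[...,2]>165)
    n,l,st,c=cv2.connectedComponentsWithStats(m.astype(np.uint8));i=1+np.argmax(st[1:,4]);q=l==i
    return np.degrees(np.arctan2(Y[q].mean(),X[q].mean())),q.sum(),R[q].min(),R[q].max()
E
python3 - <<'E'
from pm import *
for k in range(3): print(meas(.0685))
print(ctrl.get_state()["eef_pos"])
E
```

```text
(np.float64(80.56710974637822), np.int64(353), np.float64(0.06603339059492393), np.float64(0.08399042639623341))
(np.float64(80.56020205752239), np.int64(355), np.float64(0.06603711338300548), np.float64(0.0839954260775722))
(np.float64(80.55690941083733), np.int64(354), np.float64(0.06604354165027032), np.float64(0.0839584357787054))
[ 0.54377481 -0.02772212  0.07907703]
```

Request:
servo_tool:
  increments:
    - [0.1,0.0,0,-0.04,0]
    - [0.1,0.015,0,-0.06,0]
    - [0.1,0.03,-0.003,-0.06,0]
    - [0.1,0.045,-0.006,-0.06,0]
    - [0.1,0.058,-0.01,-0.06,0]
    - [0.1,0.058,-0.01,-0.03,0]
    - [0.1,0.052,-0.01,0.0,0]
    - [0.1,0.052,-0.01,0.015,0]
    - [0.1,0.052,-0.01,0.015,0]
    - [0.1,0.052,-0.01,0.015,0]

```text
time: 21.93
eef_pos: [0.5454, -0.0281, 0.0792]
tcp_rot: [0.168, 0.986, -0.004, -0.001]
contact_force: [-1.2, -0.8, -2.7]
opening: 0.214
```

```bash
python3 -c "
from pm import *
print(meas(.0685),ctrl.get_state()['eef_pos'])"
```

```text
(np.float64(78.07819638998357), np.int64(355), np.float64(0.06600054398099432), np.float64(0.08397995347149201)) [ 0.54544322 -0.02803912  0.07918119]
```

Request:
servo_tool:
  increments:
    - [0.1,0.0,0,-0.04,0]
    - [0.1,0.015,0,-0.06,0]
    - [0.1,0.03,-0.005,-0.06,0]
    - [0.1,0.04,-0.008,-0.06,0]
    - [0.1,0.04,-0.008,-0.05,0]
    - [0.1,0.035,-0.008,-0.03,0]
    - [0.1,0.03,-0.008,0.0,0]
    - [0.1,0.03,-0.008,0.015,0]
    - [0.1,0.03,-0.008,0.015,0]
    - [0.1,0.03,-0.008,0.015,0]

```text
time: 22.82
eef_pos: [0.5482, -0.0288, 0.0819]
tcp_rot: [0.168, 0.986, -0.005, 0.0]
contact_force: [-2.5, -0.5, 6.0]
opening: 0.215
```

Request:
servo_tool:
  increments:
    - [0.1,0.0,0,-0.04,0]
    - [0.1,0.012,0,-0.06,0]
    - [0.1,0.024,-0.005,-0.06,0]
    - [0.1,0.035,-0.008,-0.06,0]
    - [0.1,0.035,-0.008,-0.05,0]
    - [0.1,0.03,-0.008,-0.03,0]
    - [0.1,0.025,-0.008,0.0,0]
    - [0.1,0.025,-0.008,0.015,0]
    - [0.1,0.025,-0.008,0.015,0]
    - [0.1,0.025,-0.008,0.015,0]

```text
time: 23.65
eef_pos: [0.549, -0.0291, 0.0828]
tcp_rot: [0.168, 0.986, -0.005, 0.0]
contact_force: [-4.6, -0.6, 4.9]
opening: 0.216
```

```bash
python3 -c "
from pm import *
print(meas(.0685),ctrl.get_state()['eef_pos'])"
```

```text
(np.float64(71.4371179459479), np.int64(349), np.float64(0.06602371693313622), np.float64(0.08397690554680234)) [ 0.54903256 -0.02907191  0.08280842]
```

The wheel sprang up (z 0.0792 → 0.0828, pointer 71.4°, 7° past the tag's centre). Relaxing the side force before release.

Request:
servo_tool:
  increments:
    - [0.1,0.01,0,0,0]
    - [0.1,0,0,0,0]
    - [0.1,-0.005,0,0,0]
    - [0.1,-0.005,0,0.01,0]
    - [0.1,-0.005,0,0.01,0]
    - [0.1,-0.005,0,0.01,0]
    - [0.1,-0.005,0,0.01,0]
    - [0.1,-0.005,0,0.01,0]
    - [0.1,-0.005,0,0.01,0]
    - [0.1,-0.005,0,0.01,0]

```text
time: 24.53
eef_pos: [0.5488, -0.029, 0.083]
tcp_rot: [0.168, 0.986, -0.005, 0.0]
contact_force: [-3.4, 0.6, 1.1]
opening: 0.215
```

```bash
python3 -c "
from pm import *
print(meas(.073),ctrl.get_state()['eef_pos'],ctrl.get_state()['contact_force'])
from depth import depth
p=ctrl.read_camera('side');save(p,'s2.png')
try: print(depth(p))
except Exception as e: print(e)"
```

```text
(np.float64(72.8509838712756), np.int64(350), np.float64(0.06601927062864546), np.float64(0.08392082899467974)) [ 0.54876272 -0.02903607  0.08298053] [-2.62544848 -0.41327268  0.12362972]
(np.float64(-3.755459772554773), (np.float64(216.4407505608811), np.float64(347.9078115439527)), (np.float64(215.47303948375807), np.float64(347.0900142185278)), np.float64(0.25768111915221253))
```

Request:
servo_tool:
  increments:
    - [0.1,-0.01,0,0,0]
    - [0.1,-0.01,0,0,0]
    - [0.1,-0.01,0,0,0]
    - [0.3,-0.01,0,0,0]
    - [0.5,-0.01,0,0,0]
    - [0.6,-0.01,0,0,0]
    - [0.6,-0.01,0,0,0]
    - [0.6,-0.01,0,0,0]
    - [0.6,-0.01,0,0,0]
    - [0.6,-0.01,0,0,0]

```text
time: 25.47
eef_pos: [0.5485, -0.029, 0.0831]
tcp_rot: [0.168, 0.986, -0.005, 0.0]
contact_force: [0.1, -0.1, -1.9]
opening: 0.594
```

Request:
servo_tool:
  increments:
    - [0.6,0,0,0.1,0]
    - [0.6,0,0,0.3,0]
    - [0.6,0,0,0.7,0]
    - [0.6,0,0,1.2,0]
    - [0.6,0,0,1.8,0]
    - [0.6,0,0,2.4,0]
    - [0.6,0,0,3.0,0]
    - [0.6,0,0,3.5,0]
    - [0.6,0,0,3.8,0]
    - [0.6,0,0,3.8,0]

```text
time: 26.3
eef_pos: [0.5504, -0.0294, 0.2395]
tcp_rot: [0.168, 0.986, -0.005, 0.004]
contact_force: [0.5, 0.8, 0.9]
opening: 0.6
```

Request:
servo_tool:
  increments:
    - [0.6,-0.2,0.5,0,0]
    - [0.6,-0.4,1.0,0,0]
    - [0.6,-0.6,1.7,0,0]
    - [0.6,-0.8,2.5,0,0]
    - [0.6,-1.0,3.3,0,0]
    - [0.6,-1.2,4.0,0,0]
    - [0.6,-1.4,4.6,0,0]
    - [0.6,-1.5,5.0,0,0]
    - [0.6,-1.5,5.0,0,0]
    - [0.6,-1.5,5.0,0,0]

```text
time: 27.13
eef_pos: [0.4896, 0.1709, 0.2381]
tcp_rot: [0.167, 0.986, -0.005, 0.003]
contact_force: [0.4, -0.2, -0.6]
opening: 0.602
```

Run:
```python
from depth import *
for k in range(2):
    p=ctrl.read_camera("side");print(depth(p))
save(p,"s3.png");print([(n,[ (round(r["conf"],2),np.round(r["centre"],1).tolist()) for r in ctrl.landmark_of(p,n)[:2]]) for n in("pointer_tip","spinner_top")])
t=ctrl.read_camera("top");save(t,"t3.png");print(ctrl.get_state()["time"])
for a in (72.9,):
    print(proj(p,(.5378+.084*np.cos(np.radians(a)),-.0612+.084*np.sin(np.radians(a)),.07)),proj(p,(.5378+.034*np.cos(np.radians(a)),-.0612+.034*np.sin(np.radians(a)),.11)))
a=cv2.resize(cv2.imread("pics/s3.png")[170:280,280:420],(400,314),interpolation=2);b=cv2.resize(cv2.imread("pics/t3.png")[120:230,260:400],(400,314),interpolation=2)
cv2.imwrite("pics/c3.png",cv2.hconcat([a,b]))
```

```text
(np.float64(-5.213787169356919), (np.float64(216.4407505608811), np.float64(347.9078115439527)), (np.float64(215.09725604805976), np.float64(347.6648806624452)), np.float64(0.25768111915221253))
(np.float64(-5.127990400046943), (np.float64(216.4407505608811), np.float64(347.9078115439527)), (np.float64(215.1193642555952), np.float64(347.67564060979566)), np.float64(0.25768111915221253))
[('pointer_tip', [(0.93, [197.8, 347.3])]), ('spinner_top', [(0.65, [200.0, 347.5])])]
27.3833
[345.97848407 195.79329223] [347.74942161 197.86433069]
```

View pics/c3.png

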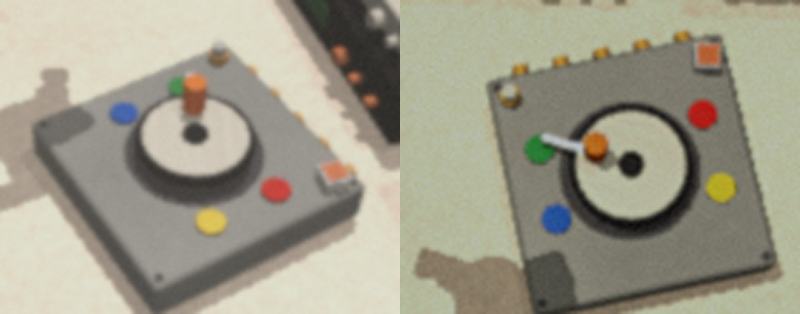

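Run:
```python
import cv2,numpy as np
for n in("side0","s1","s3"):
    g=cv2.imread(f"pics/{n}.png",0).astype(float)
    r=[]
    for c in range(346,362,2):
        y=np.arange(222,240);v=g[222:240,c];i=np.where((v[:-1]>=140)&(v[1:]<140))[0][0];r.append(y[i]+(v[i]-140)/(v[i]-v[i+1]))
    print(n,np.round(r,1),np.mean(r))
```

```text
side0 [230.7 230.9 230.9 230.7 230.5 229.9 229.2 228.2] 230.12958452986356
s1 [232.6 232.7 232.7 232.6 232.1 231.7 230.8 229.9] 231.8954294077151
s3 [230.7 231.  230.9 230.8 230.5 230.  229.2 228.2] 230.17931741447973
```

The rim is back at its starting height (0.05 px against 1.77 px when pressed), so the wheel is fully risen, with the pointer over the green tag. Handing in.

```bash
python3 -c "
from plant import ctrl
print(ctrl.sign_off(),ctrl.get_state()['time'])"
```

```text
the job is handed in; nothing more can be done
the job is handed in; nothing more can be done
```

The selector is switched to green. I turned the wheel clockwise, the shorter way, about 115°, with it pressed about 6 mm down. I found the notch about 6° past the green tag's centre, let go and moved clear, finishing at about 27 s.

**Last checks:**
- **Height:** in the side camera the disc's rim is within 0.05 px of where it started (pressed, it was 1.8 px lower), so the wheel is fully risen.
- **Pointer:** it lies over the green tag at 72.9°, and the tag's centre is at 78.5°.
- **Before letting go:** the vertical force was about 0, and the hand was back at its gripping height of 0.083 m.
- **Surroundings:** the plug, the battery box and the other tags look unmoved in the last pictures.

**What did not go cleanly:**
- My hub-based height check gave a false reading at the end (−5 mm) because the handle overlapped the hub, so I used the rim instead.
- I sent one more search step after the wheel had already sprung up. The side force at the handle read about 4.6 N at the end of that step. I estimate 3–5 N at the latch tooth, under the 8 N limit, but I could not measure the peak.
- On the tag's near side, search steps of up to about 3° left a stretch unchecked. The notch turned up on the far side.

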